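Push the worn soap through the bin's swing flap

TASK

With one fingertip push the waste bin's self-closing flap open, and while that finger keeps it open push the worn bar of soap off the bin's front ledge and through the opening with the other finger, so that it drops into the bin. Keep the flap pressed open until the soap has dropped, then let the flap close. Only push the soap: do not pinch it, lift it or push it up over the flap, and leave the jar on the ledge and the other things where they are.

Things in the scene. Friction and masses are not known exactly. Their poses are not given: they have to be found in the camera images.
- bin: Fixed white bin, 250 (x) x 240 (y) x 192 mm (z), walls 6 mm, origin at the centre of its underside; x runs from front to back (away from the robot at yaw 0), y left, z up. A flat rimless ledge, top at z = 140, covers x = -125 to -35 mm, full width. Behind it an opening, x = -35 to 90, y = -114 to 114 mm, is closed by a grey flap. Hollow inside, floor at z = 6 mm
- ledge_edge (a point): point on the bin at the middle of the ledge's rear edge, where ledge and opening meet (bin frame x = -35, y = 0, z = 140 mm); axes as the bin's
- hinge_mid (a point): middle of the flap's hinge line, fixed on the bin (bin frame x = 90, y = 0, z = 185 mm). Behind it a roof strip, top at z = 192 mm, reaches to the bin's back. On both sides the bin's side walls rise along the flap's slope, about 4 mm proud of it
- flap (a joint): flap angle, rad: 0 shut, grows as it is pushed down into the bin, stop at 0.9. A spring shuts it: 0.3 N m shut, 0.52 N m at the stop, so 3 to 8 N of finger push 60 to 120 mm from the hinge. A fingertip kept just above ledge height opens it further as it moves towards the hinge. The soap's weight alone does not open it
- flap_edge (a point): middle of the free front edge of the flap, top face (moves with it). The flap is a grey plate 130 mm long, 216 mm wide, 5 mm thick, hinged along its rear upper edge; shut, it slopes down to the front at 20 degrees, its free edge level with the ledge and 3 mm behind the ledge's rear edge
- soap: worn cream-coloured bar of soap, a rounded block 34 (x) x 56 (y) x 22 mm (z), about 60 g, loose on the ledge; origin at the centre of its underside, z up. It lies about 55 mm to one side of the bin's middle line, its 56 mm side roughly along the bin's y
- jar: small white lidded jar, diameter 40, height 45 mm, standing loose on the ledge about 55 mm to the other side of the middle line; origin at the centre of its underside. To be left alone
- jug: clear jug with white cap, diameter 117, height 222 mm, standing on the table at the left; origin at the centre of its underside. Bystander
- roll: paper roll standing on end, diameter 110, height 100 mm, on the table at the right; origin at the centre of its underside. Bystander
- cup: open plastic cup, rim diameter 72, height 90 mm, on the table at the right; origin at the centre of its underside. Bystander

How it is judged:
By the outcome, as a careful person would: the job done as asked, in the order asked, and still so for the second after the job is handed in, with the robot touching nothing.
It also fails if it takes over 32 s, if anything falls off the work surface, if the arm or the gripper's body presses on something with over 40 N, if the wrist force passes 120 N, or if a joint passes its speed limit or range.

ROBOT

A 6-joint arm with a two-finger parallel gripper is mounted at the origin on the work surface. World frame = base frame: x ahead of the robot, y to its left, z up, the work surface at z = 0. Lengths are in m, angles in rad, forces in N, time in s.
With the tool pointing down it reaches from about 0.25 to 0.775 m from the base axis. Payload 8.9 kg.
Tool frame: the origin (TCP) lies on the centre line of the jaws, within the pads' length; the fingertips stand 22 mm ahead of it and the grasp point (between the pads) lies 3 mm ahead of it; z points along the fingers, y is the line along which they close (so a half turn about z gives the same grasp; the last joint's range is limited). The gripper opens to 85 mm and grips with 20 to 120 N. Pads are 22 mm wide; open, the fingers measure 114 mm over their backs; the gripper's body (76 mm by 85 mm) begins 54 mm behind the grasp point. The pads swing forward as they close: fully open they stand 13 mm farther back than shut.
Start: joints at [1.101, 0.291, -0.153, 1.127, 0, 1.431], TCP at [0.171, 0.497, 0.253] pointing down, gripper open.
Joint ranges: [-2.52, 2.52], [-0.91, 1.74], [-1.3, 1.37], [-1.96, 2.02], [-1.52, 1.47], [-3.14, 3.14]. Speed limits (rad/s): [2.22, 2.22, 2.79, 3.14, 3.14, 3.14].

INTERFACE

Orientations are given as a 3x3 rotation matrix whose columns are the frame's x, y, z axes.
In Python, from station import env gives the robot as it stands.
- The arm moves only by the tool carry_out, never from a script. Its argument "moves" is a list of rows, each a list of 3 entries, a list of its own where there are three numbers: the shift along the world's x, y, z in m, then the turn about the world's z in rad, then the closure in counts, from 0 (fully open) to 255 (shut). In form: [[[tx, ty, tz], spin, grip], ...]. A call has 1 to 8 rows; each row shifts and turns the commanded pose from where the row before left it; what a row does not reach is not made up. A row lasts 1/12 s, in which the tool goes at most 41.7 mm and 7.16 degrees, less where a joint would pass 70% of its speed; a pose out of reach is approached as far as the arm can. A call with a gripper value outside its range is refused whole. The fingers move at their own pace and stop on an object; "squeeze" is the grip in N (left out, the last holds). Time passes only in rows, so rows that do not move let the fingers close. It gives the time, the measured TCP pose, the force, the opening and the grip force at its end, in the units of the state.
- env.read_state(): the state, without advancing time (a new reading comes with each control period).
- env.camera(name): name is "scene" or "top"; returns the picture (420x560x3 uint8, red, green, blue); there is no depth.
- env.camera_model(name): a dict with "intrinsics" (3x3 intrinsics, pixels), "xyz" and "attitude" of the camera in the world. Camera axes: x right, y up, looking along -z (the intrinsics and any distortion apply to the point x, -y, -z); pixel columns grow to the right and rows downward; lengths in m; the calibration is good to about 2 mm. A picture is of the moment at which its call begins. camera_model takes no time and is no camera call.
- env.finish_job(): hands the job in; it is judged then, once.
Trained networks look in the newest picture that a camera, given by its name, has taken for a name from the list of things; names that differ only in an ending like _2 or _b are one class to them, and where a whole thing is asked for, a point or a joint stands for the part that bears it (a point fixed in the world has none). Each returns a list of dicts, best first, with "score" (0 to 1); they miss things now and then, are a little off and sometimes report something else, mostly with a low value. They report only what shows in the picture. A call takes as long as a camera call.
- env.boxes_of(camera, name): "position" ([column, row] in pixels, amid what is visible of it).
- env.place_of(camera, name): "position" ([column, row] in pixels: a listed point, or the origin of a listed thing).
The state is a dict: "time": time; "joints": joint angles; "qd": joint speeds; "joint_efforts": joint torques, N m; "eef_pos": TCP position; "tool_rot": TCP orientation; "ft_force": force on the tool from outside, world axes, zero at the start; "ft_torque": the same for the moment, N m; "width": opening from 0.0 (shut) to 1.0 (fully open); "grasp_force": force on a finger pad.
Only numpy, scipy, OpenCV 4.12 (cv2) and the standard library are available. Lean on these libraries where they do the work, as an engineer would, in place of code of your own. Each camera call takes 0.05 s, during which the arm holds its last target. There are 200 camera calls.

## Working session

There is one attempt and no reset: what is moved stays moved. The work goes in short steps, Python scripts to look and compute and a tool call to move; the robot and the scene stay as the last step left them, time stands still between calls to the robot, and variables do not carry over. Pictures are saved under pics/ and viewed, at most 10 in all, crops included, and the job is handed in when it is done.

Besides the shell and the picture viewer there is one more tool, called by a JSON object that holds its "op" and its "data". carry_out: Moves the arm, as the interface text tells. Its arguments: {"type":"object","properties":{"moves":{"type":"array"},"squeeze":{"type":"number"}},"required":["moves"]}

```bash
mkdir -p pics; cat > h.py <<'E'
import numpy as np, cv2
from station import env
def ray(cam,px):
    m=env.camera_model(cam);K=np.array(m["intrinsics"]);R=np.array(m["attitude"]);
    if R.shape!=(3,3): print(m)
    d=np.linalg.inv(K)@[px[0],px[1],1];d=R@(d*[1,-1,-1]);return np.array(m["xyz"]),d
def onz(cam,px,z):
    o,d=ray(cam,px);return o+d*(z-o[2])/d[2]
def snap(cam,name):
    im=env.camera(cam);cv2.imwrite("pics/"+name,im[:,:,::-1]);return im
E
python3 - <<'E'
from h import *
Z=dict(bin=0,ledge_edge=.14,hinge_mid=.185,flap_edge=.14,soap=.14,jar=.14,jug=0,roll=0,cup=0)
for c in("scene","top"):
    snap(c,c+"0.png");print(c,list(env.camera_model(c).keys()),np.round(env.camera_model(c)["xyz"],3))
    for n,z in Z.items():
        for d in env.place_of(c,n)[:2]: print(n,round(d["score"],2),np.round(d["position"],1),np.round(onz(c,d["position"],z),4))
s=env.read_state();print(s["time"],s["eef_pos"],s["tool_rot"],s["width"])
E
```

```text
scene ['intrinsics', 'xyz', 'attitude'] [ 1.201 -0.511  1.104]
bin 0.63 [272.  259.2] [ 0.5771 -0.0424  0.    ]
ledge_edge 0.62 [258.9 214.8] [ 0.5253 -0.047   0.14  ]
hinge_mid 0.79 [295.8 232.1] [ 0.6519 -0.0291  0.185 ]
flap_edge 0.82 [256.5 217.2] [ 0.5282 -0.0566  0.14  ]
soap 0.53 [232.3 220.3] [ 0.5007 -0.1119  0.14  ]
jar 0.5 [264.  197.8] [ 0.4852 -0.0023  0.14  ]
jug 0.76 [382.4 192.1] [0.5743 0.3788 0.    ]
roll 0.62 [133.4 309.6] [ 0.4968 -0.4128  0.    ]
cup 0.7 [161.6 353.4] [ 0.6417 -0.4115  0.    ]
cup 0.42 [257.1 216.5] [0.4293 0.0123 0.    ]
top ['intrinsics', 'xyz', 'attitude'] [ 0.424 -0.008  1.233]
bin 0.8 [297.4 205.9] [ 0.5545 -0.0409  0.    ]
bin 0.63 [296.9 155.9] [ 0.695  -0.0398  0.    ]
ledge_edge 0.91 [301.1 210.8] [ 0.5277 -0.0461  0.14  ]
hinge_mid 0.56 [293.7 159. ] [ 0.647  -0.0274  0.185 ]
flap_edge 0.84 [303.2 207.7] [ 0.5354 -0.0513  0.14  ]
soap 0.76 [326.1 222. ] [ 0.5003 -0.107   0.14  ]
soap 0.45 [431.4 231.6] [ 0.477  -0.3632  0.14  ]
jar 0.79 [284.5 228.1] [ 0.4854 -0.0056  0.14  ]
jug 0.94 [144.2 199.6] [0.5719 0.3825 0.    ]
roll 0.72 [431.6 230.7] [ 0.4862 -0.4094  0.    ]
cup 0.97 [428.7 176.7] [ 0.6364 -0.4064  0.    ]
1.0 [0.17051651 0.49655275 0.25330955] [[-9.45786721e-01  3.24788358e-01  1.04440771e-05]
 [ 3.24788359e-01  9.45786720e-01  3.81044831e-05]
 [ 2.49802312e-06  3.94308287e-05 -9.99999999e-01]] 1.0000604716497061
```

View pics/scene0.png

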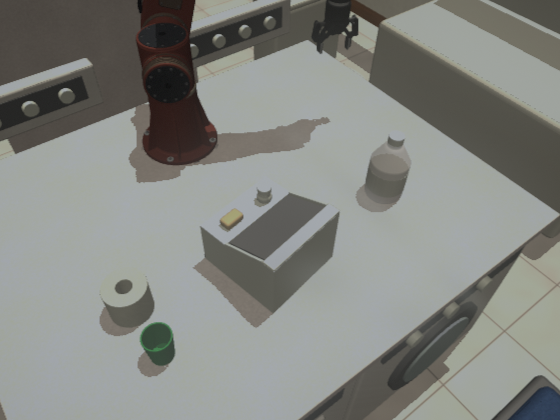

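View pics/top0.png

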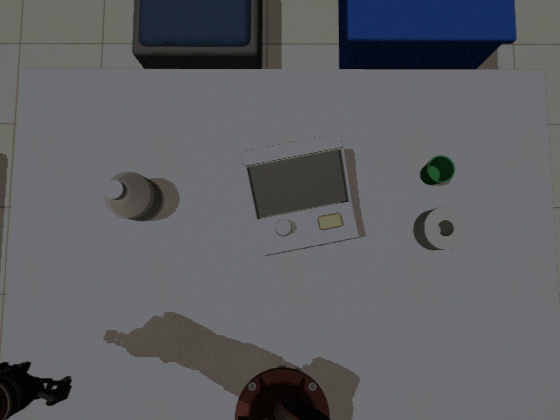

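The scene view shows the bin with its ledge towards the robot. In the top view the soap is at about (330,221), the jar at (284,228), the flap's front edge runs from (259,218) to (349,202), and the bin yaw is about +9°. Next I'll refine the bin and soap poses by segmentation.

```bash
python3 - <<'E'
from h import *
im=cv2.imread("pics/top0.png");hsv=cv2.cvtColor(im,cv2.COLOR_BGR2HSV)
roi=np.zeros(im.shape[:2],np.uint8);roi[125:260,235:365]=1
def big(m):
    c,_=cv2.findContours(m.astype(np.uint8)*roi,cv2.RETR_EXTERNAL,cv2.CHAIN_APPROX_NONE);return max(c,key=cv2.contourArea)
s=big(hsv[...,1]>70);r=cv2.minAreaRect(s);M=cv2.moments(s)
w=np.array([onz("top",p,.158)[:2] for p in s[:,0]]).astype(np.float32)*1000
print("soap px",r,"world",cv2.minAreaRect(w))
f=big(hsv[...,2]<95);q=cv2.approxPolyDP(cv2.convexHull(f),6,True)[:,0]
print("flap quad",q.tolist())
for p in q: print(p,[np.round(onz("top",p,z)[:2],4).tolist() for z in(.14,.185)])
cv2.imwrite("pics/crop.png",cv2.resize(im[125:265,230:370],(560,560),interpolation=cv2.INTER_CUBIC))
E
```

```text
soap px ((329.59600830078125, 221.02801513671875), (13.684738159179688, 22.80789566040039), 79.69515228271484) world ((501.4385070800781, -113.80429077148438), (32.84175109863281, 54.77281188964844), 10.306621551513672)
flap quad [[342, 147], [348, 201], [257, 219], [246, 165]]
[342 147] [[0.6869, -0.1482], [0.6761, -0.1424]]
[348 201] [[0.5519, -0.1612], [0.5467, -0.1549]]
[257 219] [[0.5076, 0.0615], [0.5042, 0.0587]]
[246 165] [[0.6414, 0.0897], [0.6324, 0.0857]]
```

View pics/crop.png

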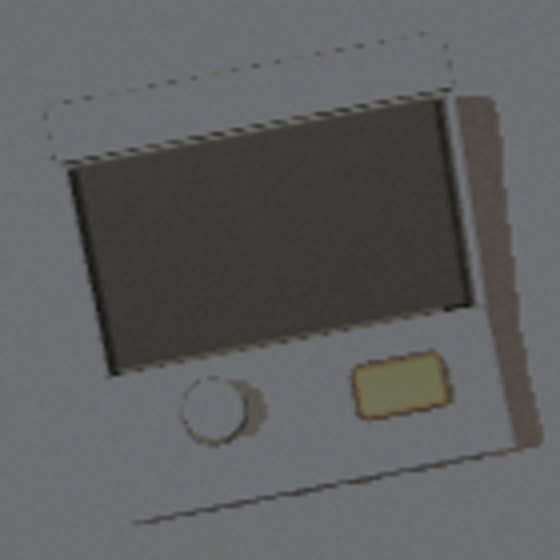

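{"op": "carry_out", "data": {"moves": [[[0.01, -0.02, 0.02], 0, 0], [[0.01, -0.025, 0.02], -0.05, 0], [[0.015, -0.025, 0.007], -0.05, 0], [[0.015, -0.025, 0], -0.05, 0], [[0.015, -0.025, 0], -0.05, 0], [[0.015, -0.025, 0], -0.05, 0], [[0.015, -0.025, 0], -0.05, 0], [[0.015, -0.025, 0], -0.05, 0]]}}

```text
time: 1.67
eef_pos: [0.2809, 0.3003, 0.3005]
tool_rot: [[-0.776, 0.631, 0.0], [0.631, 0.776, 0.0], [-0.0, 0.0, -1.0]]
ft_force: [0.3, -0.0, 0.3]
width: 1.005
grasp_force: 0.0
```

{"op": "carry_out", "data": {"moves": [[[0.015, -0.025, 0], -0.05, 0], [[0.015, -0.025, 0], -0.05, 0], [[0.015, -0.025, 0], -0.05, 0], [[0.015, -0.025, 0], -0.05, 0], [[0.015, -0.025, 0], -0.05, 0], [[0.015, -0.025, 0], -0.05, 0], [[0.015, -0.025, 0], -0.05, 0], [[0.015, -0.025, 0], -0.05, 0]]}}

```text
time: 2.33
eef_pos: [0.401, 0.1001, 0.3005]
tool_rot: [[-0.468, 0.884, 0.001], [0.884, 0.468, 0.0], [-0.0, 0.0, -1.0]]
ft_force: [1.0, 0.6, 0.1]
width: 1.002
grasp_force: 0.0
```

{"op": "carry_out", "data": {"moves": [[[0.015, -0.025, 0], -0.05, 0], [[0.015, -0.025, 0], -0.05, 0], [[0.015, -0.025, 0], -0.05, 0], [[0.015, -0.025, 0], -0.05, 0], [[0.015, -0.025, 0], -0.05, 0], [[0.015, -0.025, 0], -0.05, 0], [[0.015, -0.025, 0], 0, 0], [[0, 0, 0], 0, 0]]}}

```text
time: 3.0
eef_pos: [0.5077, -0.0773, 0.2998]
tool_rot: [[-0.186, 0.983, 0.001], [0.983, 0.186, -0.001], [-0.002, 0.001, -1.0]]
ft_force: [-0.3, 0.3, -0.2]
width: 0.999
grasp_force: 0.0
```

{"op": "carry_out", "data": {"moves": [[[0.006, -0.016, -0.02], 0, 0], [[0.006, -0.016, -0.02], 0, 0], [[0, 0, -0.02], 0, 0], [[0, 0, -0.02], 0, 0], [[0, 0, -0.01], 0, 0], [[0, 0, 0], 0, 0]]}}

```text
time: 3.5
eef_pos: [0.5161, -0.1048, 0.2084]
tool_rot: [[-0.189, 0.982, -0.004], [0.982, 0.189, 0.001], [0.002, -0.003, -1.0]]
ft_force: [0.2, 0.9, -0.1]
width: 0.999
grasp_force: 0.0
```

```bash
python3 - <<'E'
from h import *
a=snap("top","t1.png")[140:270,240:370];b=snap("scene","s1.png")[130:270,180:350]
cv2.imwrite("pics/c1.png",np.hstack([cv2.resize(x[:,:,::-1],(400,400),interpolation=cv2.INTER_CUBIC) for x in(a,b)]))
s=env.read_state();print(s["time"],s["eef_pos"],s["ft_force"])
E
```

```text
3.6 [ 0.51762066 -0.10522774  0.21088551] [-1.03581402  0.53610604  0.44477941]
```

View pics/c1.png

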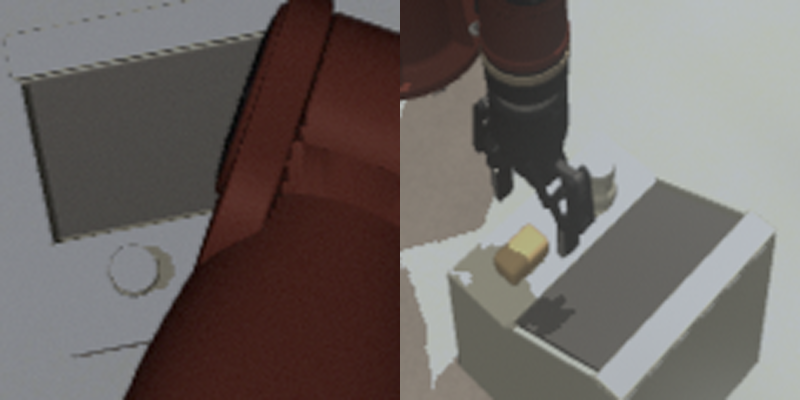

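The left view (top) is blocked by the arm. The right view (scene) shows the front finger's tip at about pixel (251,217), above the flap's front edge, with the soap between the fingers. I'll check the tip height by projection.

```bash
python3 - <<'E'
from h import *
m=env.camera_model("scene");K=np.array(m["intrinsics"]);R=np.array(m["attitude"]);o=np.array(m["xyz"])
def pj(p): q=R.T@(np.array(p)-o)*[1,-1,-1];q=K@q;return np.round(q[:2]/q[2],1)
t=np.array([.5176,-.1052,.2109]);ex=np.array([.982,.188,0])
for off in(.022,.009):
  for d in(.0425,.057,-.0425,-.057): print(off,d,pj(t+ex*d-[0,0,off]))
E
```

```text
0.022 0.0425 [249.8 219.7]
0.022 0.057 [254.1 222.9]
0.022 -0.0425 [225.3 201.6]
0.022 -0.057 [221.2 198.7]
0.009 0.0425 [249.6 216.2]
0.009 0.057 [254.  219.4]
0.009 -0.0425 [224.9 198.1]
0.009 -0.057 [220.8 195.1]
```

{"op": "carry_out", "data": {"moves": [[[0.003, -0.004, -0.01], 0, 0], [[0, 0, -0.01], 0, 0], [[0, 0, -0.006], 0, 0], [[0, 0, -0.004], 0, 0], [[0, 0, 0], 0, 0], [[0, 0, 0], 0, 0]]}}

```text
time: 4.1
eef_pos: [0.5203, -0.1094, 0.1801]
tool_rot: [[-0.189, 0.982, -0.001], [0.982, 0.189, 0.0], [0.0, -0.0, -1.0]]
ft_force: [-0.0, -0.2, -0.2]
width: 1.002
grasp_force: 0.0
```

{"op": "carry_out", "data": {"moves": [[[0, 0, -0.004], 0, 0], [[0, 0, -0.004], 0, 0], [[0, 0, 0], 0, 0], [[0, 0, 0], 0, 0]]}}

```text
time: 4.43
eef_pos: [0.5204, -0.1094, 0.1721]
tool_rot: [[-0.189, 0.982, -0.0], [0.982, 0.189, 0.0], [0.0, -0.0, -1.0]]
ft_force: [0.7, 0.1, -0.2]
width: 0.998
grasp_force: 0.0
```

{"op": "carry_out", "data": {"moves": [[[0, 0, -0.004], 0, 0], [[0, 0, 0], 0, 0], [[0, 0, 0], 0, 0]]}}

```text
time: 4.68
eef_pos: [0.5204, -0.1094, 0.1681]
tool_rot: [[-0.189, 0.982, -0.0], [0.982, 0.189, 0.0], [0.0, -0.0, -1.0]]
ft_force: [0.3, 1.1, -0.6]
width: 0.999
grasp_force: 0.0
```

No flap contact yet, so the tips stand about 9 mm ahead when open.

{"op": "carry_out", "data": {"moves": [[[0, 0, -0.004], 0, 0], [[0, 0, 0], 0, 0], [[0, 0, 0], 0, 0]]}}

```text
time: 4.93
eef_pos: [0.5204, -0.1094, 0.1641]
tool_rot: [[-0.189, 0.982, -0.0], [0.982, 0.189, 0.0], [0.0, -0.0, -1.0]]
ft_force: [-0.5, 0.4, 0.2]
width: 0.999
grasp_force: 0.0
```

{"op": "carry_out", "data": {"moves": [[[0, 0, -0.003], 0, 0], [[0, 0, 0], 0, 0], [[0, 0, 0], 0, 0]]}}

```text
time: 5.18
eef_pos: [0.5204, -0.1094, 0.1612]
tool_rot: [[-0.189, 0.982, -0.0], [0.982, 0.189, 0.0], [0.0, -0.0, -1.0]]
ft_force: [-0.2, -0.2, -0.1]
width: 0.997
grasp_force: 0.0
```

{"op": "carry_out", "data": {"moves": [[[0, 0, -0.003], 0, 0], [[0, 0, 0], 0, 0], [[0, 0, 0], 0, 0]]}}

```text
time: 5.43
eef_pos: [0.5207, -0.1095, 0.1584]
tool_rot: [[-0.189, 0.982, 0.0], [0.982, 0.189, -0.0], [-0.0, 0.0, -1.0]]
ft_force: [0.8, 0.2, 2.5]
width: 0.999
grasp_force: 1.1
```

{"op": "carry_out", "data": {"moves": [[[0, 0, -0.003], 0, 0], [[0, 0, -0.002], 0, 0], [[0, 0, 0], 0, 0], [[0, 0, 0], 0, 0]]}}

```text
time: 5.77
eef_pos: [0.5205, -0.1095, 0.1532]
tool_rot: [[-0.189, 0.982, -0.0], [0.982, 0.189, -0.0], [-0.0, -0.0, -1.0]]
ft_force: [0.3, -0.7, 2.9]
width: 1.001
grasp_force: 1.2
```

```bash
python3 - <<'E'
from h import *
b=snap("scene","s2.png")[150:260,190:340]
cv2.imwrite("pics/c2.png",cv2.resize(b[:,:,::-1],(750,550),interpolation=cv2.INTER_CUBIC))
s=env.read_state();print(s["time"],s["eef_pos"],s["ft_force"],s["grasp_force"])
E
```

```text
5.8167 [ 0.52048887 -0.10950936  0.1532909 ] [ 0.13981556 -0.96076846  2.61368136] 1.1611134055419825
```

View pics/c2.png

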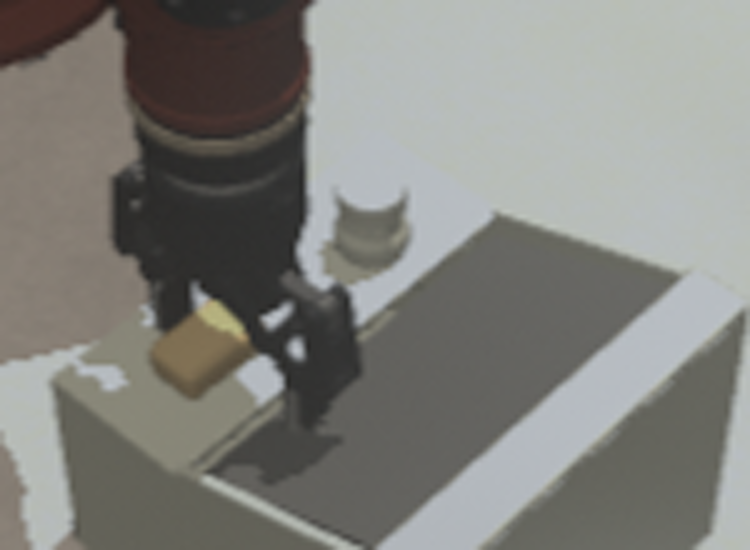

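The front finger has the flap pressed slightly open, at crop (310,420). The other finger stands behind the soap, at crop (205,350), and the jar is clear. Now I'll push along the bin's x.

{"op": "carry_out", "data": {"moves": [[[0.003, 0.0006, -0.001], 0, 0], [[0.003, 0.0006, 0], 0, 0], [[0.003, 0.0006, 0], 0, 0], [[0.003, 0.0006, 0], 0, 0], [[0.003, 0.0006, 0], 0, 0], [[0.003, 0.0006, 0], 0, 0], [[0.003, 0.0006, 0], 0, 0], [[0.003, 0.0006, 0], 0, 0]]}}

```text
time: 6.48
eef_pos: [0.5446, -0.1046, 0.1522]
tool_rot: [[-0.189, 0.982, -0.001], [0.982, 0.189, -0.0], [0.0, -0.001, -1.0]]
ft_force: [-3.9, -0.5, 0.8]
width: 0.997
grasp_force: 1.8
```

{"op": "carry_out", "data": {"moves": [[[0.003, 0.0006, 0], 0, 0], [[0.003, 0.0006, 0], 0, 0], [[0.003, 0.0006, 0], 0, 0], [[0.003, 0.0006, 0], 0, 0], [[0, 0, 0], 0, 0]]}}

```text
time: 6.9
eef_pos: [0.5569, -0.1021, 0.1522]
tool_rot: [[-0.189, 0.982, -0.0], [0.982, 0.189, 0.0], [0.0, 0.0, -1.0]]
ft_force: [-3.7, -0.5, 2.7]
width: 0.999
grasp_force: 2.1
```

```bash
python3 - <<'E'
from h import *
b=snap("scene","s3.png")[150:260,190:340]
cv2.imwrite("pics/c3.png",cv2.resize(b[:,:,::-1],(750,550),interpolation=cv2.INTER_CUBIC))
s=env.read_state();print(s["time"],s["eef_pos"],s["ft_force"],s["grasp_force"])
E
```

```text
6.95 [ 0.55684159 -0.10218141  0.1523074 ] [-3.95893317  0.50246437  2.59246962] 2.092327977879904
```

View pics/c3.png

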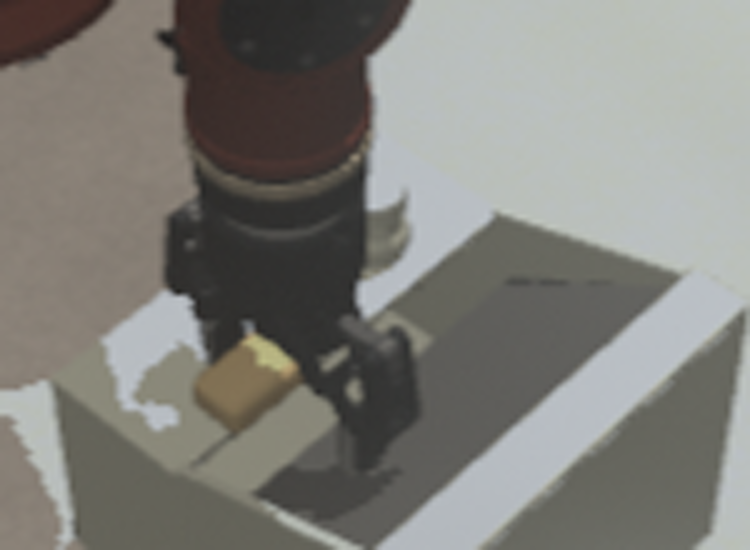

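The flap is opening, and the soap, at crop (250,385), overhangs the ledge edge with the finger behind it. I'll keep going.

{"op": "carry_out", "data": {"moves": [[[0.003, 0.0006, 0], 0, 0], [[0.003, 0.0006, 0], 0, 0], [[0.003, 0.0006, 0], 0, 0], [[0.003, 0.0006, 0], 0, 0], [[0.003, 0.0006, 0], 0, 0], [[0, 0, 0], 0, 0], [[0, 0, 0], 0, 0]]}}

```text
time: 7.53
eef_pos: [0.571, -0.0992, 0.152]
tool_rot: [[-0.189, 0.982, -0.001], [0.982, 0.189, 0.0], [0.0, -0.001, -1.0]]
ft_force: [-2.8, -0.1, 0.4]
width: 1.0
grasp_force: 0.0
```

```bash
python3 - <<'E'
from h import *
b=snap("scene","s4.png")[150:260,190:340]
cv2.imwrite("pics/c4.png",cv2.resize(b[:,:,::-1],(750,550),interpolation=cv2.INTER_CUBIC))
s=env.read_state();print(s["time"],s["eef_pos"],s["ft_force"],s["grasp_force"])
E
```

```text
7.5833 [ 0.5712577  -0.09922817  0.1522042 ] [-6.36930481 -1.59982068  1.40552612] 2.8191166935721412
```

View pics/c4.png

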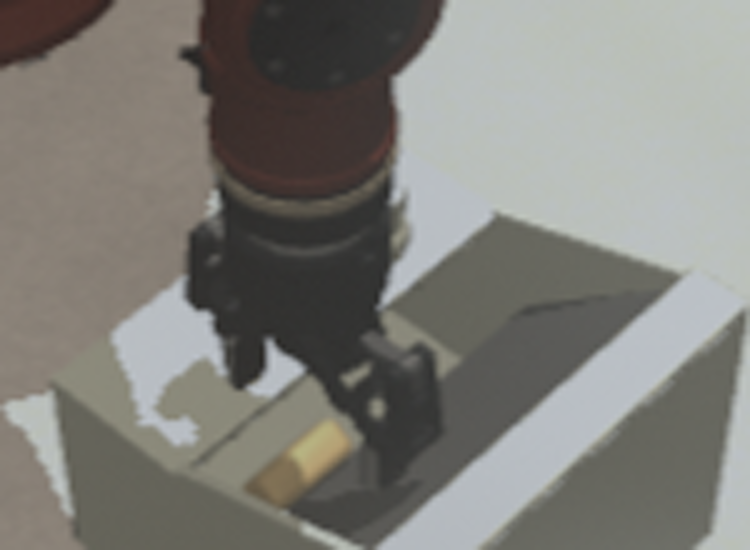

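The soap has tipped off the ledge into the gap, at crop (300,460). I'll open the flap a bit further and hold it while the soap drops.

{"op": "carry_out", "data": {"moves": [[[0.003, 0.0006, 0], 0, 0], [[0.003, 0.0006, 0], 0, 0], [[0.002, 0.0004, 0], 0, 0], [[0, 0, 0], 0, 0], [[0, 0, 0], 0, 0], [[0, 0, 0], 0, 0], [[0, 0, 0], 0, 0], [[0, 0, 0], 0, 0]]}}

```text
time: 8.25
eef_pos: [0.5784, -0.0977, 0.1519]
tool_rot: [[-0.189, 0.982, -0.002], [0.982, 0.189, 0.0], [0.001, -0.002, -1.0]]
ft_force: [-8.3, -2.6, 1.3]
width: 0.998
grasp_force: 3.3
```

```bash
python3 - <<'E'
from h import *
b=snap("scene","s5.png")[150:260,190:340]
cv2.imwrite("pics/c5.png",cv2.resize(b[:,:,::-1],(750,550),interpolation=cv2.INTER_CUBIC))
s=env.read_state();print(s["time"],s["eef_pos"],s["ft_force"],s["grasp_force"])
E
```

```text
8.3 [ 0.57837648 -0.09764531  0.15190325] [-6.40886142 -1.99614236  1.22245713] 3.3178628742462024
```

View pics/c5.png

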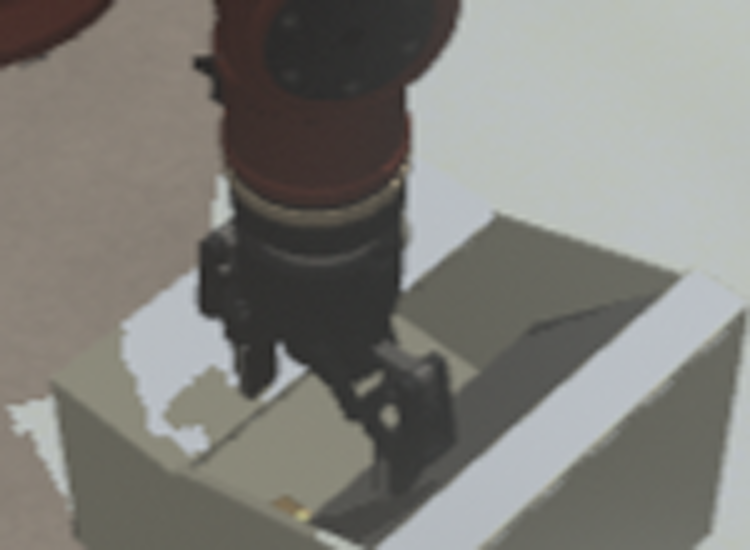

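The soap now shows only as a small patch at crop (290,508), that is pixel (248,252), much deeper. I'll check whether that matches the bin floor and whether it is at rest.

{"op": "carry_out", "data": {"moves": [[[0, 0, 0], 0, 0], [[0, 0, 0], 0, 0], [[0, 0, 0], 0, 0]]}}

```text
time: 8.55
eef_pos: [0.5784, -0.0977, 0.1519]
tool_rot: [[-0.189, 0.982, -0.002], [0.982, 0.189, 0.0], [0.0, -0.002, -1.0]]
ft_force: [-7.4, -1.6, 1.4]
width: 1.0
grasp_force: 3.3
```

```bash
python3 - <<'E'
from h import *
e=np.array([.528,-.049]);
for z in(.02,.03,.06,.1):
    p=onz("scene",(248,252),z)[:2]-e;print(z,np.round([p@[.982,.188]-.035,p@[-.188,.982]],3))
b=snap("scene","s6.png");a=cv2.imread("pics/s5.png")[:,:,::-1]
hsv=lambda x:cv2.cvtColor(np.ascontiguousarray(x[235:262,225:262]),cv2.COLOR_RGB2HSV)[...,1]
for x in(a,b):
    m=hsv(x)>75;print(m.sum(),np.argwhere(m).mean(0)[::-1]+[225,235])
E
```

```text
0.02 [-0.039 -0.04 ]
0.03 [-0.034 -0.045]
0.06 [-0.018 -0.06 ]
0.1 [ 0.003 -0.08 ]
8 [247.625 251.125]
8 [247.625 251.125]
```

The soap is at rest, and its position fits the bin floor. I'll lift off so the flap closes, then retreat.

{"op": "carry_out", "data": {"moves": [[[-0.004, -0.0008, 0.004], 0, 0], [[-0.004, -0.0008, 0.006], 0, 0], [[-0.004, -0.0008, 0.008], 0, 0], [[-0.004, -0.0008, 0.01], 0, 0], [[-0.004, -0.0008, 0.01], 0, 0], [[0, 0, 0.015], 0, 0], [[0, 0, 0.02], 0, 0], [[0, 0, 0.03], 0, 0]]}}

```text
time: 9.27
eef_pos: [0.5591, -0.1014, 0.2554]
tool_rot: [[-0.189, 0.982, -0.001], [0.982, 0.189, 0.001], [0.001, -0.001, -1.0]]
ft_force: [1.0, 0.6, 0.9]
width: 1.0
grasp_force: 0.0
```

{"op": "carry_out", "data": {"moves": [[[0, 0, 0.03], 0, 0], [[-0.02, 0.02, 0.03], 0, 0], [[-0.02, 0.03, 0], 0, 0], [[-0.02, 0.03, 0], 0, 0], [[-0.02, 0.03, 0], 0, 0], [[-0.02, 0.03, 0], 0, 0], [[-0.02, 0.03, 0], 0, 0], [[-0.02, 0.03, 0], 0, 0]]}}

```text
time: 9.93
eef_pos: [0.419, 0.0997, 0.3163]
tool_rot: [[-0.189, 0.982, 0.003], [0.982, 0.189, 0.001], [0.0, 0.003, -1.0]]
ft_force: [0.6, 1.8, 0.3]
width: 1.001
grasp_force: 0.0
```

{"op": "carry_out", "data": {"moves": [[[-0.02, 0.03, 0], 0, 0], [[-0.02, 0.03, 0], 0, 0], [[-0.01, 0.03, 0], 0, 0], [[0, 0.03, 0], 0, 0], [[0, 0, 0], 0, 0], [[0, 0, 0], 0, 0], [[0, 0, 0], 0, 0]]}}

```text
time: 10.52
eef_pos: [0.3698, 0.2184, 0.3157]
tool_rot: [[-0.19, 0.982, 0.001], [0.982, 0.19, 0.0], [0.0, 0.001, -1.0]]
ft_force: [-0.0, 0.5, -0.6]
width: 0.998
grasp_force: 0.0
```

```bash
python3 - <<'E'
from h import *
a=snap("top","t7.png")[120:270,220:380];b=snap("scene","s7.png")[130:300,100:350]
cv2.imwrite("pics/c7.png",np.hstack([cv2.resize(x[:,:,::-1],(400,400),interpolation=cv2.INTER_CUBIC) for x in(a,b)]))
s=env.read_state();print(s["time"],s["eef_pos"],s["ft_force"],env.place_of("top","jar")[:1],env.place_of("top","soap"))
E
```

```text
10.6167 [0.36991689 0.21767119 0.31558996] [-0.54942211  0.64949299 -0.58406402] [{'position': [287.1, 229.3], 'score': 0.66}] [{'position': [318.4, 212.8], 'score': 0.58}]
```

View pics/c7.png

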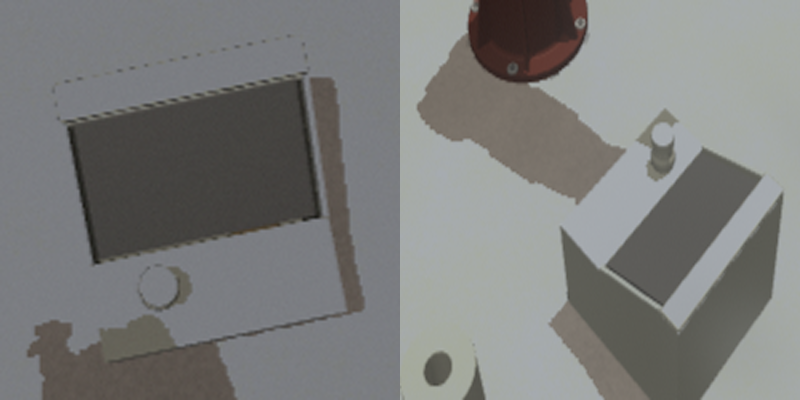

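The flap is shut, the ledge is clear apart from the jar in its place, and a sliver of soap colour shows through the gap, which fits soap lying on the floor below. Handing in.

```bash
python3 -c "
from station import env;print(env.finish_job())"
```

```text
the job is handed in; nothing more can be done
None
```

I pushed the soap through the opening while the other finger held the flap open, and it dropped into the bin; the flap then closed, the jar is still on the ledge, and the job is handed in (about 10.6 s used; no verdict was returned).

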